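Clock the gear-head shaft by its flat and hold the drive sprocket on it

ROBOT

A 6-joint arm with a two-finger parallel gripper is mounted at the origin on the work surface. World frame = base frame: x ahead of the robot, y to its left, z up, the work surface at z = 0. Lengths are in m, angles in rad, forces in N, time in s.
With the tool pointing down it reaches from about 0.275 to 0.825 m from the base axis. Payload 4.9 kg.
Tool frame: the origin (TCP) lies where the fingers leave the gripper's body, on its centre line; the fingertips stand 73 mm ahead of it and the grasp point (between the pads) lies 54 mm ahead of it; z points along the fingers, y is the line along which they close (so a half turn about z gives the same grasp; the last joint's range is limited). The gripper opens to 85 mm and grips with 20 to 120 N. Pads are 22 mm wide; open, the fingers measure 114 mm over their backs; the gripper's body (76 mm by 85 mm) begins 54 mm behind the grasp point. The pads swing forward as they close: fully open they stand 13 mm farther back than shut.
Start: joints at [1.083, 0.326, -0.193, 1.052, 0, 1.437], TCP at [0.191, 0.516, 0.304] pointing down, gripper open.
Joint ranges: [-2.65, 2.65], [-0.97, 1.79], [-1.3, 1.35], [-1.93, 2.1], [-1.47, 1.37], [-3.14, 3.14]. Speed limits (rad/s): [2.57, 2.57, 3.14, 3.14, 3.14, 3.14].

INTERFACE

Orientations are given as a 3x3 rotation matrix whose columns are the frame's x, y, z axes.
In Python, from bench import telemetry, viewer, order gives the robot as it stands.
- The arm moves only by the shell command python3 -m crank 'ROWS' [FORCE]. ROWS is rows parted by semicolons, their numbers by spaces, 1 to 10 of them, each of 7 numbers: dx, dy, dz in m, then a rotation vector rx, ry, rz in rad, then the finger opening in m; each row shifts and turns the commanded pose from where the row before left it, along the tool's axes as they then stand; what a row does not reach is not made up. A row lasts 1/10 s, in which the tool goes at most 0.05 m and 0.15 rad, less where a joint would pass 70% of its speed; a pose out of reach is approached as far as the arm can. The fingers move at their own pace and stop on an object; FORCE is the grip in N (left out, the last holds). Time passes only in rows, so rows that do not move let the fingers close. It prints the time, the measured TCP pose, the force, the opening and the grip force at its end.
- telemetry.observe(): the state, without advancing time (a new reading comes with each control period).
- viewer.grab_frame(name): name is "side" or "top"; returns the picture (480x640x3 uint8, red, green, blue); there is no depth.
- viewer.camera_info(name): a dict with "mtx" (3x3 intrinsics, pixels), "k1" (the pictures are not rectified: a ray, as slopes to the right and down, at radius r is drawn at 1 + k1 r^2 times it, then the intrinsics apply), "xyz" and "attitude" of the camera in the world. Camera axes: x right, y down, z forward; pixel columns grow to the right and rows downward; lengths in m; the calibration is good to about 2 mm. A picture is of the moment at which its call begins. camera_info takes no time and is no camera call.
- order.sign_off(): hands the job in; it is judged then, once.
The state is a dict: "clock": time; "joint_pos": joint angles; "qd": joint speeds; "joint_torque": joint torques, N m; "ee_pos": TCP position; "eef_rot": TCP orientation; "ft_force": force on the tool from outside, world axes, zero at the start; "wrist_torque": the same for the moment, N m; "width": finger opening in m; "grip_force": force on a finger pad.
Only numpy, scipy, OpenCV 4.12 (cv2) and the standard library are available. Lean on these libraries where they do the work, as an engineer would, in place of code of your own. Each camera call takes 0.05 s, during which the arm holds its last target. There are 200 camera calls.

TASK

Pinch the upright gear-head shaft across its flat, so that you feel the flat under a finger, and turn it until the flat faces the way the yellow arrow points. Then fetch the drive sprocket with the red set-screw, slide it onto the shaft, toothed side down, with the set-screw over the flat and the top of its hub level with the end of the shaft. Finish while still gripping it and holding it up there, steady, ready for me to tighten the screw; leave the other things on the bench alone.

Things in the scene. Friction and masses are not known exactly. Their poses are not given: they have to be found in the camera images.
- gearhead: Fixed green gear head, base plate 130 x 110 x 10 mm. Origin on the bench under the shaft axis, z up. Green box 100 x 84 mm, top at 52 mm; boss of radius 23 mm up to 60 mm; black motor stub on its +y side to 125 mm out, 70 mm high. The yellow arrow on its top points along its +x axis; a yellow stripe marks the +x face.
- shaft (a joint): Angle of the vertical shaft in the gear head, rad: 0 when the flat faces along the arrow, growing counter-clockwise seen from above. It turns with a drag of about 0.08 N m, stays where it is left, and starts between +0.5 and +1.5.
- shaft_flat (a point): Bright flat on the dark 20 mm shaft, turning with it. Origin at the middle of the flat face, 6 mm from the axis, 103.5 mm above the bench; x axis points straight out of it, z up. Face 16 mm wide, 37 mm tall. Fingers closing across the flat stop at 16 mm and pull it square; elsewhere at 20 mm.
- shaft_end (a point): Centre of the shaft's top end, on its axis, 125 mm above the bench. The shaft stands 65 mm above the boss: the flat is on the upper 40 mm, the lower 25 mm is fully round; the top 3 mm are tapered to three quarters.
- sprocket: Loose drive sprocket, about 0.13 kg, toothed side down. Origin at the centre of its underside, z up. Toothed steel disc 5 mm thick, 64 mm across; black hub 36 mm across from 5 to 25 mm height, gripped by its sides; through bore 23 mm. Red-headed set-screw (head 8 mm thick) on its +x side at 17 mm height, standing out to 25 mm from the axis.
- sprocket_top (a point): Centre of the hub's top face, on the bore axis, 25 mm above the sprocket's underside.
- screw_tip (a point): Inner end of the set-screw (5 mm thick), jutting into the bore to 7.5 mm from its axis on the sprocket's +x side, 17 mm above the underside: it passes the shaft only over the flat, with about 15 degrees of play either way.
- spacer: Bystander: loose plain brass ring without a screw, 40 mm across, 20 mm high; origin under its centre.
- tub: Bystander: white grease tub with an orange cap, 52 mm across, 58 mm high; origin under its centre.
- battery: Bystander: black and green battery pack, 70 x 74 mm, 61 mm high; origin under its centre.
- screwdriver: Bystander: screwdriver with a green handle, 190 mm long, lying on the bench.

How it is judged:
By the outcome, as a careful person would: the job done as asked, in the order asked, and still so for the second after the job is handed in, while the arm keeps its last pose, push and grip.
It also fails if it takes over 58 s, if anything falls off the work surface, if the arm or the gripper's body presses on something with over 40 N, if the wrist force passes 120 N, or if a joint passes its speed limit or range.

## Working session

There is one attempt and no reset: what is moved stays moved. The work goes in short steps, Python scripts to look and compute and a shell command to move; the robot and the scene stay as the last step left them, time stands still between calls to the robot, and variables do not carry over. Pictures are saved under pics/ and viewed, at most 10 in all, crops included, and the job is handed in when it is done.

```bash
mkdir -p pics; ls
python3 - <<'E'
from bench import telemetry, viewer
import cv2,numpy as np
for n in("top","side"):
    cv2.imwrite(f"pics/{n}0.png",viewer.grab_frame(n)[:,:,::-1]); print(n,viewer.camera_info(n))
s=telemetry.observe(); print({k:np.round(v,3) for k,v in s.items()})
E
```

```text
pics
top {'mtx': array([[435.41174498,   0.        , 324.13039705],
       [  0.        , 435.41174498, 236.07963056],
       [  0.        ,   0.        ,   1.        ]]), 'k1': -0.07797784178985534, 'xyz': array([ 0.53957408, -0.05509347,  0.93694098]), 'attitude': array([[-0.02132626, -0.99547868,  0.09256016],
       [-0.99965221,  0.02266866,  0.01347576],
       [-0.01551304, -0.09224058, -0.9956159 ]])}
side {'mtx': array([[457.05841216,   0.        , 317.03035015],
       [  0.        , 457.05841216, 248.12732153],
       [  0.        ,   0.        ,   1.        ]]), 'k1': 0.022426282874405158, 'xyz': array([ 0.50896261, -0.48901825,  0.64821182]), 'attitude': array([[ 0.97281643, -0.17537616,  0.15123293],
       [-0.23157353, -0.73282751,  0.63979492],
       [-0.00137712, -0.65742456, -0.75351911]])}
{'clock': np.float64(0.1), 'joint_pos': array([ 1.083,  0.327, -0.193,  1.052, -0.   ,  1.437]), 'qd': array([ 0.001, -0.003,  0.002, -0.001, -0.   ,  0.001]), 'joint_torque': array([ 1.0000e-03, -4.4424e+01,  2.6304e+01,  8.0000e-03, -0.0000e+00,
       -0.0000e+00]), 'ee_pos': array([0.19 , 0.516, 0.303]), 'eef_rot': array([[-0.938,  0.346, -0.001],
       [ 0.346,  0.938, -0.001],
       [ 0.   , -0.002, -1.   ]]), 'ft_force': array([-0.776,  0.557,  0.102]), 'wrist_torque': array([ 0.019, -0.002, -0.054]), 'grip_force': np.float64(0.0), 'width': np.float64(0.086)}
```

View pics/top0.png

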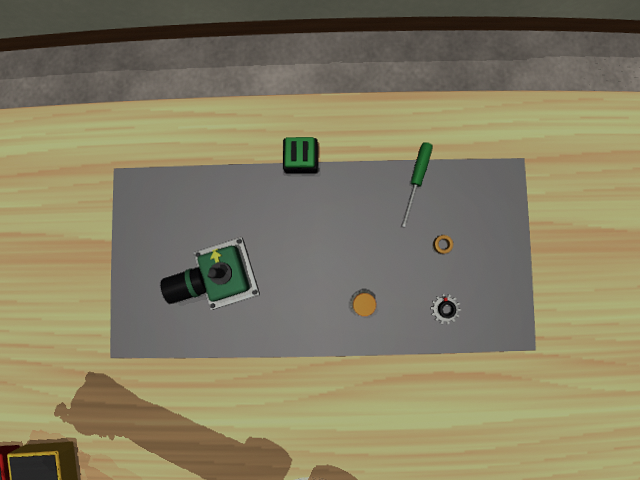

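View pics/side0.png

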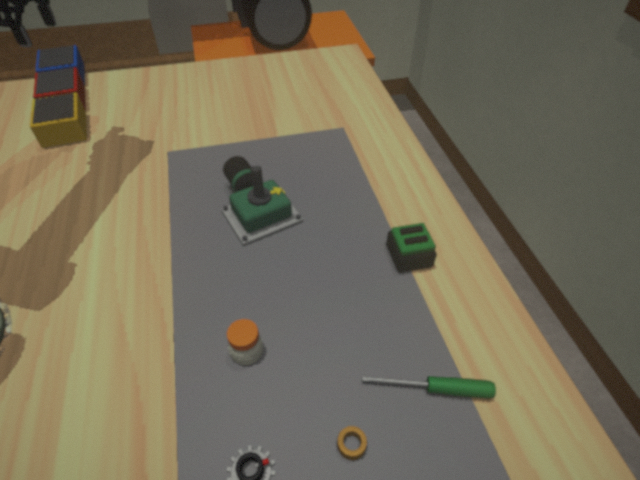

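The top view shows the gear head at (220,272) with its arrow pointing up, the sprocket at (446,309) with the red screw at about (446,299), the ring at (443,244) and the tub at (364,303). The side view shows the shaft at (257,180) and the sprocket at (250,466). Next I'll enlarge the gear head and the sprocket.

Run:
```python
import cv2,numpy as np
t=cv2.imread("pics/top0.png");s=cv2.imread("pics/side0.png")
def c(i,x,y,w,h,W,H):return cv2.resize(i[y:y+h,x:x+w],(W,H),interpolation=cv2.INTER_CUBIC)
a=c(t,155,230,110,85,440,340); b=c(t,420,285,50,50,340,340)
d=c(s,215,145,95,100,323,340)[:, :]
top=np.hstack([a,b]); 
e=c(s,220,435,60,45,340,255); f=c(s,235,150,50,60,213,255)
bot=np.hstack([e,f]); bot=np.hstack([bot,np.zeros((255,780-bot.shape[1],3),np.uint8)])
cv2.imwrite("pics/crop0.png",np.vstack([top,bot]))
```

```text
(no output)
```

View pics/crop0.png

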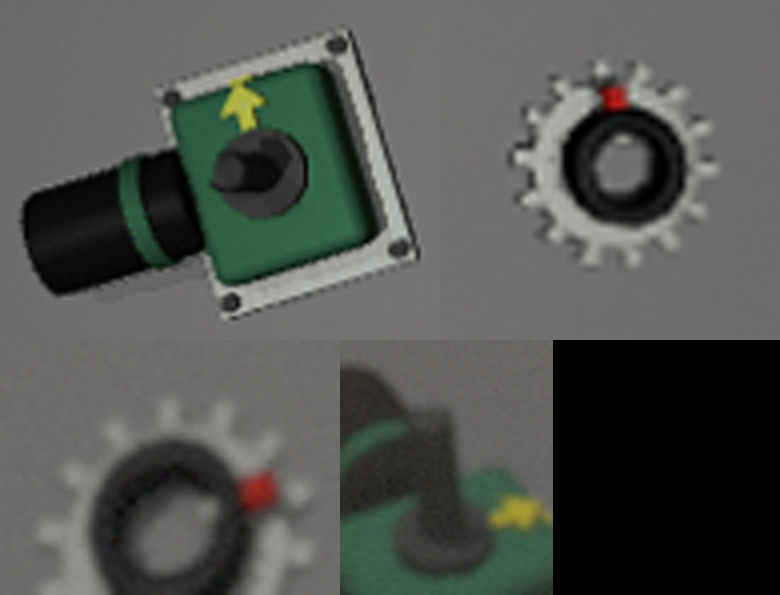

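The crop shows the plate corners in the top view at about (194,253), (242.5,237.5), (259.5,294.5) and (212,309.5), and the shaft end at about (212.5,272). In the sprocket, the hub centre is at (447,309.7), the disc centre at (446,309) and the red head at (445.6,299.3). I'll fit the poses from these.

```bash
cat > h.py <<'E'
import cv2,numpy as np
from bench import viewer
from scipy.optimize import least_squares
CI={n:viewer.camera_info(n) for n in("top","side")}
def proj(n,P):
    c=CI[n]; q=(np.atleast_2d(P)-c["xyz"])@c["attitude"]; s=q[:,:2]/q[:,2:]
    s=s*(1+c["k1"]*(s**2).sum(1,keepdims=True)); m=c["mtx"]
    return s*[m[0,0],m[1,1]]+m[:2,2]
def body(p,L):
    c,s=np.cos(p[2]),np.sin(p[2]); L=np.atleast_2d(L)
    return np.c_[p[0]+c*L[:,0]-s*L[:,1],p[1]+s*L[:,0]+c*L[:,1],L[:,2]]
def fit(obs,p0):
    f=lambda p:np.concatenate([(proj(n,body(p,l))[0]-uv) for n,l,uv in obs])
    r=least_squares(f,p0,loss="soft_l1"); return r.x,f(r.x).reshape(-1,2)
def centroid(img,mask_fn,box):
    x,y,w,h=box; c=img[y:y+h,x:x+w].astype(int); ys,xs=np.nonzero(mask_fn(c)); return np.array([xs.mean()+x,ys.mean()+y])
red=lambda c:(c[...,2]>c[...,1]+50)&(c[...,2]>c[...,0]+50)   # BGR
E
python3 - <<'E'
from h import *
t=cv2.imread("pics/top0.png");s=cv2.imread("pics/side0.png")
z=.01
ob=[("top",(.065,.055,z),(194,253)),("top",(.065,-.055,z),(242.5,237.5)),("top",(-.065,-.055,z),(259.5,294.5)),("top",(-.065,.055,z),(212,309.5)),("top",(0,0,.125),(212.5,272))]
ob+=[("side",(0,0,.125),(257,168)),("side",(-.065,-.055,z),(246,242.))]
print("gear",*fit(ob,[.5,.2,.2]))
rt=centroid(t,red,(420,285,50,50)); rs=centroid(s,red,(220,435,60,45)); print(rt,rs)
ob=[("top",(0,0,.025),(447,309.7)),("top",(0,0,.003),(446,309)),("top",(.021,0,.018),rt),("side",(.021,0,.017),rs),("side",(0,0,.025),(250,466.5))]
print("spr",*fit(ob,[.4,-.35,0]))
for n,uv,zz in(("spacer",(443,244),.02),("tub",(364,303),.058)):
    print(n,fit([("top",(0,0,zz),uv)],[.5,-.2,0])[0][:2])
E
```

```text
gear [0.55204617 0.16710199 0.30009042] [[-0.03950956 -1.0986322 ]
 [-0.37112254 -1.7142232 ]
 [ 0.91959852 -0.91124693]
 [-0.40531224  0.24686573]
 [-0.1443812   0.05149294]
 [-0.92200255 -0.39727877]
 [-2.36879736  1.74932302]]
[445.2 299.1] [265.16129032 461.35483871]
spr [ 0.4650149 -0.2982384  0.1777559] [[ 1.54893754 -0.14718868]
 [-0.21273931 -0.21998074]
 [ 0.30898707  0.3398595 ]
 [ 0.41518194 -0.27892732]
 [-0.5897125  -0.27948076]]
spacer [ 0.602275   -0.29371289]
tub [ 0.48500657 -0.1201044 ]
```

```bash
cat > d.py <<'E'
import sys,numpy as np
from bench import telemetry
from scipy.spatial.transform import Rotation as R
x,y,z,phi=map(float,sys.argv[1:5]); s=telemetry.observe(); M=s["eef_rot"]
Y=np.array([np.cos(phi),np.sin(phi),0]); 
if Y@M[:,1]<0: Y=-Y
Z=np.array([0,0,-1.]); T=np.c_[np.cross(Y,Z),Y,Z]
print("t",round(float(s["clock"]),2),"pos",s["ee_pos"].round(4),"yaw y",np.arctan2(M[1,1],M[0,1]).round(3),"d tool",(M.T@(np.array([x,y,z])-s["ee_pos"])).round(4),"rot",R.from_matrix(M.T@T).as_rotvec().round(3),"F",s["ft_force"].round(1),"T",s["wrist_torque"].round(2),"w",round(float(s["width"]),4),"j6",s["joint_pos"][5].round(2))
E
python3 d.py .552 .167 .23 1.30
```

```text
t 0.1 pos [0.1903 0.5156 0.3032] yaw y 1.217 d tool [-0.46   -0.2016  0.0734] rot [-0.002 -0.    -0.083] F [-0.8  0.6  0.1] T [ 0.02 -0.   -0.05] w 0.0856 j6 1.44
```

```bash
r="-.0384 -.0168 0 0 0 0 .06"; python3 -m crank '-.0384 -.0168 0 0 0 0 .06;-.0384 -.0168 0 0 0 0 .06;-.0384 -.0168 0 0 0 0 .06;-.0384 -.0168 0 0 0 0 .06;-.0384 -.0168 0 0 0 0 .06;-.0384 -.0168 0 0 0 0 .06;-.0384 -.0168 0 0 0 0 .06;-.0384 -.0168 0 0 0 0 .06;-.0384 -.0168 0 0 0 0 .06;-.0384 -.0168 0 0 0 0 .06' 40; python3 d.py .552 .167 .23 1.30
```

```text
clock: 1.1
ee_pos: [0.4934, 0.2239, 0.3036]
eef_rot: [[-0.938, 0.347, -0.001], [0.347, 0.938, -0.0], [0.001, -0.0, -1.0]]
ft_force: [0.8, 0.7, -0.1]
width: 0.0601
grip_force: 0.0
t 1.1 pos [0.4934 0.2239 0.3036] yaw y 1.217 d tool [-0.0747 -0.033   0.0735] rot [-0.    -0.001 -0.083] F [ 0.8  0.7 -0.1] T [ 0.01  0.01 -0.03] w 0.0601 j6 0.64
```

```bash
python3 -m crank '-.037 -.0165 .02 0 0 -.04 .06;-.037 -.0165 .03 0 0 -.043 .06;0 0 .02 0 0 0 .06;0 0 0 0 0 0 .06'; python3 d.py .552 .167 .16 1.30
python3 - <<'E'
from h import *
t=viewer.grab_frame("top")[:,:,::-1];s=viewer.grab_frame("side")[:,:,::-1]
c=lambda i,x,y,w,h:cv2.resize(i[y:y+h,x:x+w],(w*5,h*5),interpolation=cv2.INTER_CUBIC)
cv2.imwrite("pics/c1.png",np.hstack([c(t,170,220,80,90),c(s,215,110,80,90)]))
E
```

```text
clock: 1.5
ee_pos: [0.5499, 0.1687, 0.2305]
eef_rot: [[-0.963, 0.27, -0.007], [0.27, 0.963, -0.001], [0.006, -0.003, -1.0]]
ft_force: [-1.6, 0.7, -0.5]
width: 0.0599
grip_force: 0.0
t 1.5 pos [0.5499 0.1687 0.2305] yaw y 1.298 d tool [-0.0029 -0.0008  0.0705] rot [-0.003 -0.006 -0.002] F [-1.6  0.7 -0.5] T [-0.01  0.07  0.02] w 0.0599 j6 0.44
```

View pics/c1.png

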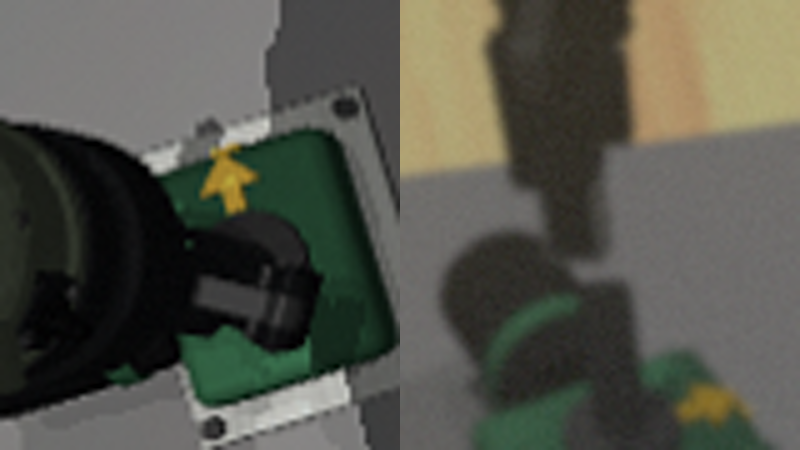

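The crop shows the fingers just above the shaft, straddling it. In the side view the shaft end is at about (256.5,168), as predicted. I'll descend and pinch.

```bash
python3 -m crank '-.003 -.001 .035 0 -.006 0 .06;0 0 .035 0 0 0 .06;0 0 0 0 0 0 .06' 40; python3 d.py .552 .167 .16 1.30;  python3 -m crank '0 0 0 0 0 0 .03;0 0 0 0 0 0 .01;0 0 0 0 0 0 .005;0 0 0 0 0 0 .005;0 0 0 0 0 0 .005;0 0 0 0 0 0 .005' 30;python3 d.py .552 .167 .16 1.30
```

```text
clock: 1.9
ee_pos: [0.5515, 0.1688, 0.1618]
eef_rot: [[-0.964, 0.266, -0.0], [0.266, 0.964, -0.003], [-0.001, -0.002, -1.0]]
ft_force: [-0.6, 0.3, -0.1]
width: 0.0601
grip_force: 0.0
t 1.9 pos [0.5515 0.1688 0.1618] yaw y 1.302 d tool [-0.001  -0.0016  0.0018] rot [-0.002  0.001  0.002] F [-0.6  0.3 -0.1] T [ 0.04 -0.   -0.  ] w 0.0601 j6 0.44
clock: 2.5
ee_pos: [0.555, 0.1669, 0.1667]
eef_rot: [[-0.963, 0.268, 0.009], [0.268, 0.963, -0.005], [-0.01, -0.003, -1.0]]
ft_force: [-3.1, -6.6, 6.9]
width: 0.0151
grip_force: 30.5
t 2.5 pos [0.555  0.1669 0.1667] yaw y 1.299 d tool [ 0.003  -0.0007  0.0066] rot [-0.003  0.01  -0.001] F [-3.1 -6.6  6.9] T [-1.2  0.6 -0. ] w 0.0151 j6 0.44
```

```bash
python3 - <<'E'
from h import *
B=np.array([(172,98),(338,45),(400,247),(232,302)])/4+[155-.4,230-.4]
C=np.array([(155,92),(350,30),(418,258),(228,318)])/4+[155-.4,230-.4]
S=np.array([(1,1),(1,-1),(-1,-1),(-1,1)])
def f(p,full=0):
    r=[]
    for k,O,z in((3,B,.012),(5,C,.01)):
        L=np.c_[S*p[k:k+2],np.full(4,z)]; r.append(proj("top",body(p,L))-O)
    return np.concatenate(r).ravel()
r=least_squares(f,[.552,.167,.3,.055,.045,.065,.055]); print(r.x.round(4),r.fun.round(1))
# per-set yaw
for k in(0,1):
    print(least_squares(lambda p:f(p)[8*k:8*k+8],r.x).x[:3].round(4))
print(proj("top",body(r.x,[(.04,0,.052),(.025,0,.052)])), proj("top",body(r.x,[(0,0,.125)])),proj("side",body(r.x,[(0,0,.125)])))
E
python3 -m crank '0 0 0 0 0 0 .005;0 0 0 0 0 0 .005' 60; python3 d.py .552 .167 .16 .30
```

```text
[0.5514 0.1685 0.2928 0.0567 0.0471 0.0638 0.0543] [ 0.1  0.3  0.1  0.   0.2  0.2  0.2  0.1  0.6 -0.2 -0.5 -0.3  0.1 -0.4
 -0.8  0.2]
[0.5518 0.1688 0.2913]
[0.551  0.1681 0.2941]
[[215.74394213 254.13378479]
 [217.83041952 261.09451145]] [[211.63186942 272.39983516]] [[255.61766896 167.17724775]]
clock: 2.7
ee_pos: [0.555, 0.1669, 0.1667]
eef_rot: [[-0.963, 0.268, 0.009], [0.268, 0.963, -0.005], [-0.01, -0.003, -1.0]]
ft_force: [-1.7, -4.7, 8.5]
width: 0.0145
grip_force: 58.4
t 2.7 pos [0.555  0.1669 0.1667] yaw y 1.299 d tool [ 0.003  -0.0007  0.0067] rot [0.002 0.01  0.999] F [-1.7 -4.7  8.5] T [-1.25  0.67  0.06] w 0.0145 j6 0.44
```

Width 14.5–15 mm, against 20 mm on the round, so the flat is under the finger. I'll turn it to the arrow.

```bash
python3 -m crank '0 0 0 0 0 .1 .005;0 0 0 0 0 .1 .005;0 0 0 0 0 .1 .005;0 0 0 0 0 .1 .005;0 0 0 0 0 .1 .005;0 0 0 0 0 .1 .005;0 0 0 0 0 .1 .005;0 0 0 0 0 .1 .005;0 0 0 0 0 .1 .005;0 0 0 0 0 .1 .005' 60; python3 d.py .552 .168 .16 .293;python3 -m crank '0 0 0 0 0 0 .005;0 0 0 0 0 0 .005;0 0 0 0 0 0 .005' 60; python3 d.py .552 .168 .16 .293
```

```text
clock: 3.7
ee_pos: [0.5501, 0.1642, 0.1667]
eef_rot: [[-0.29, 0.957, -0.001], [0.957, 0.29, -0.012], [-0.011, -0.005, -1.0]]
ft_force: [-19.6, -15.8, 25.8]
width: 0.0148
grip_force: 60.5
t 3.7 pos [0.5501 0.1642 0.1667] yaw y 0.294 d tool [0.0031 0.003  0.0066] rot [-0.005  0.011  0.001] F [-19.6 -15.8  25.8] T [-3.03  3.95  0.13] w 0.0148 j6 1.44
clock: 4.0
ee_pos: [0.55, 0.1642, 0.1666]
eef_rot: [[-0.294, 0.956, -0.001], [0.956, 0.294, -0.012], [-0.011, -0.005, -1.0]]
ft_force: [-18.1, -15.4, 23.7]
width: 0.0147
grip_force: 60.0
t 4.0 pos [0.55   0.1642 0.1666] yaw y 0.298 d tool [0.0031 0.003  0.0066] rot [-0.005  0.011  0.005] F [-18.1 -15.4  23.7] T [-2.99  3.7  -0.02] w 0.0147 j6 1.44
```

```bash
python3 -m crank '-.0024 -.0023 -.006 0 0 0 .005;0 0 0 0 0 0 .005;0 0 0 0 0 0 .005' 60; python3 d.py .550 .170 .16 .293
```

```text
clock: 4.3
ee_pos: [0.5499, 0.1637, 0.167]
eef_rot: [[-0.295, 0.956, -0.002], [0.956, 0.295, -0.006], [-0.005, -0.003, -1.0]]
ft_force: [0.2, -3.7, -26.1]
width: 0.0141
grip_force: 64.0
t 4.3 pos [0.5499 0.1637 0.167 ] yaw y 0.299 d tool [0.006  0.002  0.0069] rot [-0.003  0.005  0.006] F [  0.2  -3.7 -26.1] T [-1.09 -0.15 -0.04] w 0.0141 j6 1.43
```

```bash
python3 -m crank '0 0 .003 0 0 -.004 .005;0 0 0 0 0 0 .005;0 0 0 0 0 0 .06;0 0 0 0 0 0 .06;0 0 0 0 0 0 .06;0 0 -.03 0 0 0 .06;0 0 -.04 0 0 0 .06;0 0 -.04 0 0 0 .06;0 0 -.02 0 0 0 .06' 60; python3 d.py .465 -.298 .25 1.749
```

```text
clock: 5.2
ee_pos: [0.5538, 0.1662, 0.3022]
eef_rot: [[-0.3, 0.954, 0.013], [0.954, 0.3, 0.0], [-0.004, 0.013, -1.0]]
ft_force: [1.3, -0.9, -0.5]
width: 0.06
grip_force: 0.0
t 5.2 pos [0.5538 0.1662 0.3022] yaw y 0.304 d tool [-0.416  -0.2245  0.0509] rot [ 0.008  0.012 -1.445] F [ 1.3 -0.9 -0.5] T [-0.03 -0.04  0.  ] w 0.06 j6 1.43
```

```bash
python3 -m crank '-.0416 -.0224 0 0 0 0 .07;-.0416 -.0224 0 0 0 0 .07;-.0416 -.0224 0 0 0 0 .07;-.0416 -.0224 0 0 0 0 .07;-.0416 -.0224 0 0 0 0 .07;-.0416 -.0224 0 0 0 0 .07;-.0416 -.0224 0 0 0 0 .07;-.0416 -.0224 0 0 0 0 .07;-.0416 -.0224 0 0 0 0 .07;-.0416 -.0224 0 0 0 0 .07' 60; python3 -m crank '0 0 0 0 0 -.144 .07;0 0 0 0 0 -.144 .07;0 0 0 0 0 -.144 .07;0 0 0 0 0 -.144 .07;0 0 0 0 0 -.144 .07;0 0 0 0 0 -.144 .07;0 0 0 0 0 -.144 .07;0 0 0 0 0 -.144 .07;0 0 0 0 0 -.144 .07;0 0 0 0 0 -.144 .07';  python3 d.py .465 -.298 .18 1.749
python3 - <<'E'
from h import *
t=viewer.grab_frame("top")[:,:,::-1];s=viewer.grab_frame("side")[:,:,::-1]
c=lambda i,x,y,w,h,k:cv2.resize(i[y:y+h,x:x+w],(int(w*k),int(h*k)),interpolation=cv2.INTER_CUBIC)
cv2.imwrite("pics/c2.png",np.hstack([c(t,190,240,50,50,8),c(s,215,360,120,120,400/120)]))
E
```

```text
clock: 6.2
ee_pos: [0.4629, -0.3006, 0.2988]
eef_rot: [[-0.3, 0.954, 0.009], [0.954, 0.3, -0.003], [-0.006, 0.007, -1.0]]
ft_force: [-0.4, -0.5, -1.2]
width: 0.0701
grip_force: 0.0
clock: 7.2
ee_pos: [0.4635, -0.2987, 0.2986]
eef_rot: [[-0.984, -0.179, 0.008], [-0.179, 0.984, -0.003], [-0.008, -0.004, -1.0]]
ft_force: [0.7, -0.3, 0.3]
width: 0.0701
grip_force: 0.0
t 7.2 pos [ 0.4635 -0.2987  0.2986] yaw y 1.75 d tool [-0.0007  0.001   0.1186] rot [-0.004  0.008  0.001] F [ 0.7 -0.3  0.3] T [0.01 0.03 0.04] w 0.0701 j6 -0.89
```

View pics/c2.png

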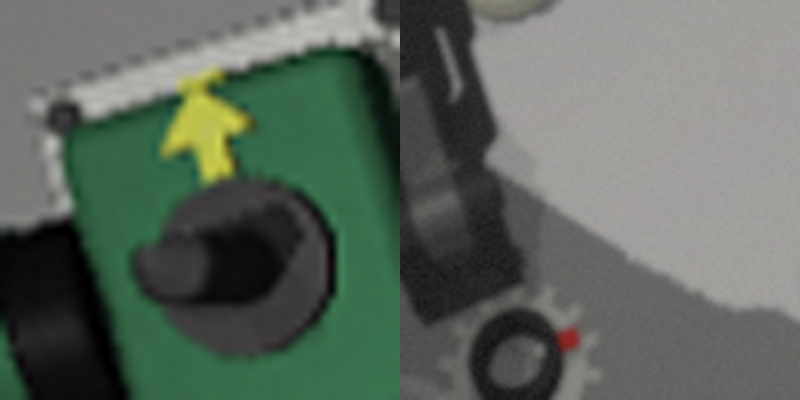

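The shaft's end shows its dark flat edge facing the arrow side, at about (205,268). The sprocket lies below the gripper with its red screw to the right, at about (385,462). I'll descend.

```bash
python3 -m crank '-.0007 .001 .04 0 .008 0 .06;0 0 .04 0 0 0 .06;0 0 .04 0 0 0 .06;0 0 .04 0 0 0 .06;0 0 .03 0 0 0 .06;0 0 .0175 0 0 0 .06;0 0 0 0 0 0 .06;0 0 0 0 0 0 .06' 60;  python3 d.py .465 -.298 .081 1.749
```

```text
clock: 8.1
ee_pos: [0.4637, -0.2982, 0.0905]
eef_rot: [[-0.985, -0.171, -0.001], [-0.171, 0.985, -0.003], [0.002, -0.003, -1.0]]
ft_force: [0.9, -0.3, -0.1]
width: 0.06
grip_force: 0.0
t 8.1 pos [ 0.4637 -0.2982  0.0905] yaw y 1.742 d tool [-0.0013  0.      0.0095] rot [-0.003 -0.002 -0.007] F [ 0.9 -0.3 -0.1] T [-0.02 -0.04  0.01] w 0.06 j6 -0.88
```

```bash
python3 -m crank '-.0013 0 .0085 0 0 -.006 .06;0 0 0 0 0 0 .06;0 0 0 0 0 0 .045;0 0 0 0 0 0 .045;0 0 0 0 0 0 .02;0 0 0 0 0 0 .02;0 0 0 0 0 0 .02;0 0 0 0 0 0 .02' 35;  python3 d.py .465 -.298 .081 1.749
python3 - <<'E'
from h import *
t=viewer.grab_frame("top")[:,:,::-1];s=viewer.grab_frame("side")[:,:,::-1]
c=lambda i,x,y,w,h,k:cv2.resize(i[y:y+h,x:x+w],(int(w*k),int(h*k)),interpolation=cv2.INTER_CUBIC)
cv2.imwrite("pics/c3.png",np.hstack([c(t,400,260,90,90,400/90),c(s,195,390,90,90,400/90)]))
E
```

```text
clock: 8.9
ee_pos: [0.4647, -0.2977, 0.082]
eef_rot: [[-0.984, -0.178, -0.001], [-0.178, 0.984, -0.003], [0.002, -0.003, -1.0]]
ft_force: [-0.5, 1.5, 6.7]
width: 0.0338
grip_force: 35.2
t 8.9 pos [ 0.4647 -0.2977  0.082 ] yaw y 1.75 d tool [-0.0003 -0.0003  0.001 ] rot [-0.003 -0.002  0.001] F [-0.5  1.5  6.7] T [ 0.35  0.15 -0.03] w 0.0338 j6 -0.88
```

View pics/c3.png

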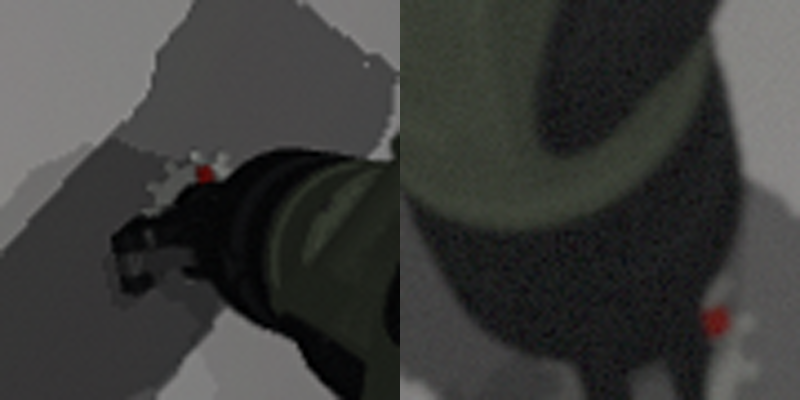

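The sprocket is gripped, with the red head at top (446,299) as before. I'll lift and carry it.

```bash
python3 -m crank '0 0 -.02 0 0 0 .02;0 0 -.04 0 0 0 .02;0 0 -.05 0 0 0 .02;0 0 -.05 0 0 0 .02;0 0 -.03 0 0 0 .02;0 0 0 0 0 .0 .02' 55;  python3 d.py .550 .170 .26 1.864
```

```text
clock: 9.6
ee_pos: [0.4667, -0.2987, 0.2763]
eef_rot: [[-0.984, -0.178, 0.005], [-0.178, 0.984, -0.009], [-0.003, -0.01, -1.0]]
ft_force: [1.1, -0.6, -1.2]
width: 0.0332
grip_force: 55.6
t 9.6 pos [ 0.4667 -0.2987  0.2763] yaw y 1.75 d tool [-0.1654  0.4465  0.0125] rot [-0.01   0.003 -0.114] F [ 1.1 -0.6 -1.2] T [ 0.02 -0.   -0.02] w 0.0332 j6 -0.88
```

```bash
python3 -m crank '-.0155 .042 0 0 0 0 .02;-.0155 .042 0 0 0 0 .02;-.0155 .042 0 0 0 0 .02;-.0155 .042 0 0 0 0 .02;-.0155 .042 0 0 0 0 .02;-.0155 .042 0 0 0 0 .02;-.0155 .042 0 0 0 0 .02;-.0155 .042 0 0 0 0 .02;-.0155 .042 0 0 0 0 .02;-.0155 .042 0 0 0 0 .02' 55;  python3 d.py .550 .170 .26 1.864; python3 -m crank '-.0104 .0265 0 -.01 .003 -.114 .02;0 0 .012 0 0 0 .02;0 0 0 0 0 0 .02;0 0 0 0 0 0 .02'; python3 d.py .550 .170 .24 1.864
python3 - <<'E'
from h import *
t=viewer.grab_frame("top")[:,:,::-1];s=viewer.grab_frame("side")[:,:,::-1]
cv2.imwrite("pics/t4.png",t);cv2.imwrite("pics/s4.png",s)
c=lambda i,x,y,w,h,k:cv2.resize(i[y:y+h,x:x+w],(int(w*k),int(h*k)),interpolation=cv2.INTER_CUBIC)
cv2.imwrite("pics/c4.png",np.hstack([c(t,160,220,100,100,4),c(s,210,100,100,100,4)]))
E
```

```text
clock: 10.6
ee_pos: [0.5418, 0.1455, 0.2682]
eef_rot: [[-0.984, -0.178, -0.004], [-0.178, 0.984, -0.004], [0.005, -0.003, -1.0]]
ft_force: [1.3, -0.3, -1.6]
width: 0.0332
grip_force: 55.6
t 10.6 pos [0.5418 0.1455 0.2682] yaw y 1.75 d tool [-0.0125  0.0227  0.008 ] rot [-0.002 -0.005 -0.114] F [ 1.3 -0.3 -1.6] T [-0.06 -0.08  0.  ] w 0.0332 j6 -0.05
clock: 11.0
ee_pos: [0.5469, 0.1707, 0.2563]
eef_rot: [[-0.958, -0.287, -0.011], [-0.287, 0.958, 0.005], [0.009, 0.008, -1.0]]
ft_force: [-0.7, -0.1, -1.6]
width: 0.0331
grip_force: 55.6
t 11.0 pos [0.5469 0.1707 0.2563] yaw y 1.862 d tool [-0.0029 -0.0017  0.0163] rot [ 0.008 -0.009 -0.002] F [-0.7 -0.1 -1.6] T [-0.06 -0.02 -0.01] w 0.0331 j6 -0.12
```

View pics/c4.png

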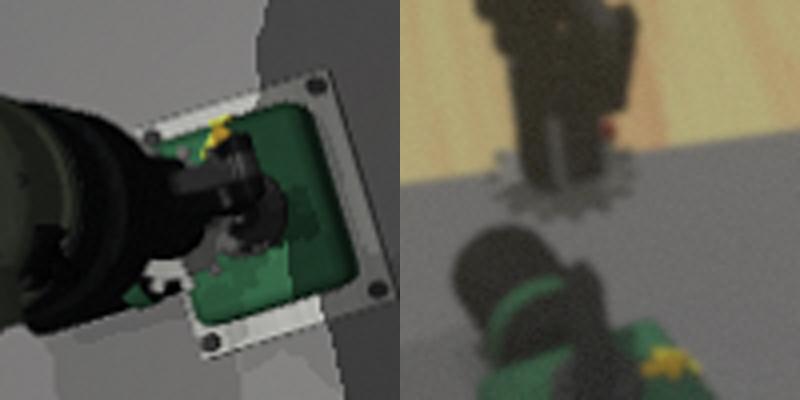

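The side crop shows the disc level at about (251,147), the red head at (261.8,132.5) and the shaft end at about (256,168). I'll compare these with the model.

Run:
```python
from h import *
from bench import telemetry
st=telemetry.observe(); M=st["eef_rot"];p=st["ee_pos"]
X=-M[:,0];Z=M[:,2]  # screw dir = -tool x
s=cv2.imread("pics/s4.png")
print("red model",proj("side",p+Z*.065+X*.021),"obs",centroid(s,lambda c:(c[...,2]>c[...,1]+25)&(c[...,2]>c[...,0]+25)&(c[...,1]<75),(255,125,15,15)))
print("disc c",proj("side",p+Z*.0795))
for S in((.5501,.1702),(.5515,.1685)): print("end",proj("side",(*S,.125)),proj("top",(*S,.125)))
```

```text
red model [[260.04765453 131.32790513]] obs [261.42857143 131.71428571]
disc c [[249.64001958 142.08675262]]
end [[254.74824555 166.69185579]] [[210.72971131 273.12047971]]
end [[255.66110816 167.16389651]] [[211.62172692 272.35661151]]
```

Both are offset by the same +1.4 px, so shaft (0.550, 0.170) agrees with the carried sprocket. I'll align and descend.

```bash
python3 -m crank '-.0029 -.0017 .02 .008 -.009 -.002 .02;0 0 .0215 0 0 0 .02;0 0 0 0 0 0 .02;0 0 0 0 0 0 .02'; python3 d.py .550 .170 .182 1.864
```

```text
clock: 11.5
ee_pos: [0.5511, 0.1703, 0.2166]
eef_rot: [[-0.957, -0.29, 0.003], [-0.29, 0.957, 0.001], [-0.003, -0.0, -1.0]]
ft_force: [-0.5, -0.3, -0.6]
width: 0.0329
grip_force: 55.6
t 11.5 pos [0.5511 0.1703 0.2166] yaw y 1.865 d tool [ 0.0012 -0.      0.0346] rot [-0.     0.003  0.001] F [-0.5 -0.3 -0.6] T [ 0.02 -0.03 -0.07] w 0.0329 j6 -0.12
```

```bash
python3 -m crank '.0011 0 .005 0 .003 0 .02;0 0 .005 0 0 0 .02;0 0 .003 0 0 0 .02;0 0 0 0 0 0 .02'; python3 d.py .550 .170 .182 1.864
```

```text
clock: 11.9
ee_pos: [0.5499, 0.1708, 0.2029]
eef_rot: [[-0.957, -0.291, 0.0], [-0.291, 0.957, 0.0], [-0.0, -0.0, -1.0]]
ft_force: [-1.2, -0.5, -1.1]
width: 0.0334
grip_force: 55.6
t 11.9 pos [0.5499 0.1708 0.2029] yaw y 1.866 d tool [ 0.0001 -0.0008  0.0209] rot [-0.     0.     0.002] F [-1.2 -0.5 -1.1] T [0.02 0.02 0.02] w 0.0334 j6 -0.12
```

```bash
python3 -m crank '0 -.0005 .003 0 0 0 .02;0 0 .003 0 0 0 .02;0 0 .002 0 0 0 .02;0 0 0 0 0 0 .02'; python3 d.py .550 .170 .182 1.864;  python3 -m crank '0 0 .002 0 0 0 .02;0 0 .002 0 0 0 .02;0 0 0 0 0 0 .02'; python3 d.py .550 .170 .182 1.864
```

```text
clock: 12.3
ee_pos: [0.55, 0.1703, 0.1948]
eef_rot: [[-0.957, -0.291, 0.0], [-0.291, 0.957, -0.0], [-0.0, -0.0, -1.0]]
ft_force: [0.2, 0.3, -1.6]
width: 0.0329
grip_force: 55.6
t 12.3 pos [0.55   0.1703 0.1948] yaw y 1.866 d tool [ 0.0001 -0.0003  0.0128] rot [-0.     0.     0.002] F [ 0.2  0.3 -1.6] T [-0.01  0.04 -0.01] w 0.0329 j6 -0.12
clock: 12.6
ee_pos: [0.55, 0.1703, 0.1909]
eef_rot: [[-0.957, -0.291, 0.0], [-0.291, 0.957, 0.0], [-0.0, -0.0, -1.0]]
ft_force: [-0.2, -0.0, -2.1]
width: 0.0332
grip_force: 55.6
t 12.6 pos [0.55   0.1703 0.1909] yaw y 1.866 d tool [ 0.0001 -0.0003  0.0089] rot [-0.     0.     0.002] F [-0.2 -0.  -2.1] T [-0.01  0.03  0.01] w 0.0332 j6 -0.12
```

```bash
python3 -m crank '0 0 .003 0 0 0 .02;0 0 .002 0 0 0 .02;0 0 0 0 0 0 .02'; python3 d.py .550 .170 .182 1.864;  python3 -m crank '0 0 .002 0 0 0 .02;0 0 .0018 0 0 0 .02;0 0 0 0 0 0 .02'; python3 d.py .550 .170 .182 1.864
python3 - <<'E'
from h import *
t=viewer.grab_frame("top")[:,:,::-1];s=viewer.grab_frame("side")[:,:,::-1]
cv2.imwrite("pics/t5.png",t);cv2.imwrite("pics/s5.png",s)
c=lambda i,x,y,w,h,k:cv2.resize(i[y:y+h,x:x+w],(int(w*k),int(h*k)),interpolation=cv2.INTER_CUBIC)
cv2.imwrite("pics/c5.png",np.hstack([c(t,180,230,66,66,6),c(s,225,140,66,66,6)]))
E
```

```text
clock: 12.9
ee_pos: [0.55, 0.1703, 0.1858]
eef_rot: [[-0.957, -0.291, 0.0], [-0.291, 0.957, -0.0], [-0.0, -0.0, -1.0]]
ft_force: [0.2, -0.3, -0.8]
width: 0.0332
grip_force: 55.6
t 12.9 pos [0.55   0.1703 0.1858] yaw y 1.866 d tool [ 0.0001 -0.0003  0.0038] rot [-0.     0.     0.002] F [ 0.2 -0.3 -0.8] T [-0.05  0.02  0.01] w 0.0332 j6 -0.12
clock: 13.2
ee_pos: [0.5501, 0.1703, 0.1821]
eef_rot: [[-0.957, -0.291, 0.0], [-0.291, 0.957, 0.0], [-0.0, -0.0, -1.0]]
ft_force: [0.3, -0.4, -1.0]
width: 0.0329
grip_force: 55.6
t 13.2 pos [0.5501 0.1703 0.1821] yaw y 1.866 d tool [ 0.0001 -0.0003  0.0001] rot [-0.     0.     0.002] F [ 0.3 -0.4 -1. ] T [-0.01  0.    0.02] w 0.0329 j6 -0.12
```

View pics/c5.png

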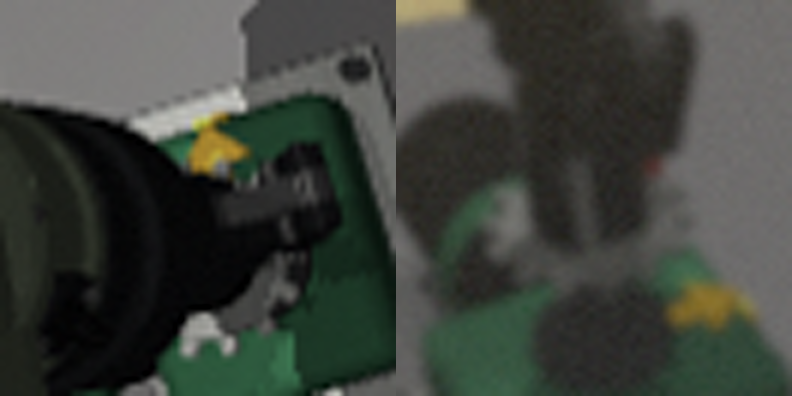

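Run:
```python
from h import *
from bench import telemetry
st=telemetry.observe(); M=st["eef_rot"];p=st["ee_pos"]
s=cv2.imread("pics/s5.png")
m=lambda c:(c[...,2]>c[...,1]+20)&(c[...,2]>c[...,0]+20)
print("red model",proj("side",p+M[:,2]*.065-M[:,0]*.021),"obs",centroid(s,m,(262,160,12,14)), "1mm up:",proj("side",p+M[:,2]*.064-M[:,0]*.021), st["qd"].round(3))
```

```text
red model [[265.70758043 166.23500859]] obs [267.5 167.5] 1mm up: [[265.6597429  165.79990563]] [ 0.002 -0.003  0.004  0.001  0.001  0.001]
```

```bash
python3 -m crank '0 0 0 0 0 0 .02;0 0 0 0 0 0 .02;0 0 0 0 0 0 .02' && python3 -c "
from bench import order; print(order.sign_off())"
```

```text
clock: 13.6
ee_pos: [0.5503, 0.1703, 0.1825]
eef_rot: [[-0.957, -0.291, 0.001], [-0.291, 0.957, 0.0], [-0.001, -0.0, -1.0]]
ft_force: [-1.1, 0.3, -0.7]
width: 0.0327
grip_force: 55.6
the job is handed in; nothing more can be done
None
```

I turned the shaft's flat to the arrow and slid the sprocket on, toothed side down with the set-screw over the flat; handed in at 13.6 s, it is still gripped and held steady, hub top level with the shaft end to about 1–2 mm (worked out from the arm pose; the camera check was only rough).

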